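# Seat the keyed core adapter on the bench rewinder

### The arm

A 6-joint arm with a two-finger parallel gripper is mounted at the origin on the work surface. World frame = base frame: x ahead of the robot, y to its left, z up, the work surface at z = 0. Lengths are in m, angles in degrees, forces in N, time in s.
With the tool pointing down it reaches from about 0.4 to 0.825 m from the base axis. Payload 7 kg.
Tool frame: the origin (TCP) lies at the very end of the fingers, on their centre line; the grasp point (between the pads) lies 19 mm behind it (grasp_offset is the x of the grasp point in the tool frame, in m); x points along the fingers, y is the direction in which the jaws open and shut, and the axes are right-handed (so a half turn about x gives the same grasp; the last joint's range is limited). The gripper opens to 88 mm and grips with 3 to 60 N. Pads are 19 mm wide; open, the fingers measure 130 mm over their backs; the gripper's body (78 mm by 193 mm) begins 47 mm behind the grasp point.
Start: joints at [83.944, 20.546, 0.682, 0, -70.136, -16.507], TCP at [0.259, 0.623, 0.227] pointing down, gripper open.
Joint ranges: [-176.03, 176.03], [-82.01, 121.73], [-58.28, 71.71], [-173.87, 95.51], [-174.79, -0.11], [-173.66, 173.66]. Speed limits (degrees/s): [136.94, 136.94, 172.46, 180, 180, 180].

### API

Orientations are given as [roll, pitch, yaw] about the fixed x, y, z axes, in that order (R = Rz(yaw) Ry(pitch) Rx(roll)).
In Python, from plant import get_obs, snapshot, close_job, grasp_offset gives the robot as it stands.
- The arm moves only by the tool carry_out, never from a script. Its argument "series" is a list that holds one entry, the list of rows, each a list of 6 numbers: the shift along the tool's x, y, z in mm, then the turn, a rotation vector about the tool's x, y, z in degrees. A call has 1 to 10 rows; each row is the pose to reach, as a shift and turn from the pose commanded when the call began, along the tool's axes at that moment; what a row does not reach only later rows make up. A row lasts 1/8 s, in which the tool goes at most 62.5 mm and 10.7 degrees, less where a joint would pass 70% of its speed; a pose out of reach is approached as far as the arm can. A call with a gripper value outside its range is refused whole. "hand" is the gripper's target within -1 to 1 (shut at 1, half-way at 0, fully open at -1), set as the call begins (left out, the last holds). The fingers move at their own pace and stop on an object; the grip force is fixed at half the most. Time passes only in rows, so rows that repeat a pose let the fingers close. It gives the time, the measured TCP pose, the force and the opening at its end, in the units of the state.
- get_obs(): the state, without advancing time (a new reading comes with each control period).
- snapshot(name): name is "scene" or "top" or "wrist"; returns a dict with "color" (400x640x3 uint8, red, green, blue), "fx", "fy", "cx", "cy" (pixels), "eye" and "attitude" of the camera in the world. Camera axes: x right, y down, z forward; pixel columns grow to the right and rows downward; lengths in m; the calibration is good to about 2 mm. A picture is of the moment at which its call begins. There is no depth.
- close_job(): hands the job in, once; it reports no verdict.
The state is a dict: "clock": time; "joint_pos": joint angles; "qvel": joint speeds; "tau": joint torques, N m; "tool_pos": TCP position; "orientation": TCP orientation; "force": force on the tool from outside, world axes, zero at the start; "moment": the same for the moment, N m; "opening": finger opening in m.
Only numpy, scipy, OpenCV 4.12 (cv2) and the standard library are available. Lean on these libraries where they do the work, as an engineer would, in place of code of your own. Each camera call takes 0.05 s, during which the arm holds its last target.

### The job

The ribbed core adapter is standing high on the rewinder's spindle because its rim notch does not meet the drive pin. Turn it with a fingertip against its ribs until the notch is over the pin, then press it gently down until it sits fully home on the black platter with the pin in the notch. Only push and press it: do not pinch it or pull it up the spindle, and leave the foil roll, cardboard core, tape and book where they are.

Things in the scene. Friction and masses are not known exactly. Their poses are not given: they have to be found in the camera images.
- rewinder: Bench rewinder, a fixed grey machine. Origin on the bench under its upright spindle axis; x away from its control face, y along the housing. Housing x -120..120, y -120..240 mm, deck 85 mm above the bench. On the deck: white guide rollers 22 mm across, tops 150 mm above the bench, at (65, 140) and (-5, 185) mm; a low black knob at (-75, 135).
- platter: Round platter on the deck, 170 mm across, its black rubber face 100 mm above the bench. Origin on the spindle axis, 85 mm above the bench; its x axis points to the drive pin. Its brake is on: it does not turn. A red stripe 6 mm wide runs on its face from the pin straight out to the rim, in view outside the adapter's flange.
- pin (a point): Rounded tip of the brass drive pin, 110 mm above the bench. The pin is 10 mm thick, stands upright on the platter 58 mm from the spindle axis and rises 10 mm above the platter's face. It is half hidden under the edge of the adapter's flange until the notch is over it.
- adapter: Core adapter: aluminium flange disc 120 mm across, 8 mm thick, with a boss 36 mm across and three black radial ribs (see rib). Origin on the spindle axis at its underside, 111 mm above the bench at the start, 100 mm when home; x points to the notch, z up. It turns both ways without stops, with light friction (0.06 N m), and stays at the angle where it is left.
- rib (a point): Outer end of one rib, at its top edge, 38 mm from the axis, at 180 degrees from the notch; the other two ribs stand 60 degrees to either side of the notch. Each rib is upright, 6 mm thick, runs from the boss (18 mm) out to 38 mm from the axis and rises 28 mm above the flange. A fingertip can push on its side.
- notch (a point): Centre of the adapter's rim notch, at the height of the flange's top, 58 mm from the axis. The notch is 15 mm wide and 9 mm deep, open to the rim; a red mark on the flange points to it from inside. It has 2.5 mm of play to each side of the pin; pressed down, the pin's rounded tip guides it in from up to about 4 mm out of line.
- boss (a point): Centre of the flat top of the adapter's boss, the place to press: 36 mm above the flange's top and 8 mm higher than the ribs; 155 mm above the bench at the start, 144 mm when home. The dark disc on it is a flat cap, not a hole.
- adapter_press (a joint): How far the adapter is pressed down the spindle, in m: 0 at the start, 0.011 fully home, negative if pulled up. A snug fit: it stays at the height where it is left; about 6 N moves it down, 11 N up. Out of line with the pin it stops at 0.001 to 0.002, on the pin's tip.
- foil_roll: Roll of gold foil standing on the bench, 56 mm across, 120 mm tall. Origin: centre of its underside. Bystander.
- core: Empty cardboard core tube standing on the bench, 86 mm outside, 76 mm inside, 100 mm tall. Origin: centre of its underside. Bystander.
- tape: Orange roll of packing tape lying flat on the bench, 104 mm across, 48 mm tall. Origin: centre of its underside. Bystander.
- book: Small green hardcover book lying on the bench, 105 x 148 x 20 mm. Origin: centre of its underside. Bystander.

How it is judged (in metres and radians):
At the end, for the whole second after the job is handed in: The adapter is pressed down at least 9 of its 11 mm with the notch within 6 mm of the pin's centre (the pin in the notch), at rest, and foil roll, core, tape and book stand within 20 mm of where they were (value of joint adapter_press above 0.009 m and horizontal distance between notch and pin below 0.006 m and linear speed of adapter below 0.01 m/s and angular speed of adapter below 0.1 rad/s and distance of each of foil_roll, core, tape, book from where it was at the start of the episode below 0.02 m); the robot touches nothing.
It fails at once if the adapter is pulled up the spindle by more than 4 mm (value of joint adapter_press below -0.004 m).
It fails at once if the adapter is pinched or forced: the fingers bear on it with more than 40 N (contact force between the fingers and adapter above 40 N).
It fails at once if the foil roll, core, tape or book is moved by more than 20 mm (distance of any of foil_roll, core, tape, book from where it was at the start of the episode above 0.02 m).
It also fails if it takes over 72 s, if anything falls off the work surface, if the arm or the gripper's body presses on something with over 40 N, if the wrist force passes 120 N, or if a joint passes its speed limit or range.

## Working session

There is one attempt and no reset: what is moved stays moved. The work goes in short steps, Python scripts to look and compute and a tool call to move; the robot and the scene stay as the last step left them, time stands still between calls to the robot, and variables do not carry over. Pictures are saved under pics/ and viewed, and the job is handed in when it is done.

Besides the shell and the picture viewer there is one more tool, called as name([rows], argument=value, ...), one row to a line, values as JSON. carry_out: Moves the arm, as the interface text tells. Its arguments: {"type":"object","properties":{"series":{"type":"array","items":{"type":"array","items":{"type":"array","items":{"type":"number"}}}},"hand":{"type":"number"}},"required":["series"]}

```bash
mkdir -p pics; cat > h.py <<'E'
import numpy as np,cv2
from plant import get_obs,snapshot,close_job,grasp_offset
def save(s,n): cv2.imwrite('pics/'+n+'.png',s['color'][:,:,::-1])
E
python3 - <<'E'
from h import *
o=get_obs();print(o)
for n in ['scene','top','wrist']:
    s=snapshot(n);save(s,n+'0');np.save(n+'0.npy',s,allow_pickle=True)
    print(n,s['fx'],s['fy'],s['cx'],s['cy'],s['eye'],s['attitude'])
E
```

```text
{'clock': 0.0, 'joint_pos': array([ 8.39453083e+01,  2.05930201e+01,  6.32938523e-01, -2.10516268e-02,
       -7.01366364e+01, -1.65063475e+01]), 'qvel': array([ 0.00077062, -0.01625929,  0.04700563,  0.0285727 , -0.05293687,
       -0.0058351 ]), 'tau': array([-1.16601212e-03, -5.82713556e+01,  2.93051666e+01,  6.99746400e+00,
        6.97832205e-03, -1.57311024e-04]), 'tool_pos': array([0.25881145, 0.6228647 , 0.22559554]), 'orientation': array([  94.94416875,   89.90127748, -107.62404002]), 'force': array([-0.58103015, -0.34467247, -0.32267048]), 'moment': array([ 0.00458712, -0.03104432,  0.00483321]), 'opening': 0.08778057858703192}
scene 397.68697769105455 397.68697769105455 312.21966751610813 198.340352385725 [ 1.29508196 -0.20805907  0.68417523] [-127.08163923    0.13593604   66.41353169]
top 415.4913880116586 415.4913880116586 316.28751215276026 200.0404765546722 [0.46081692 0.11001745 1.28866773] [-172.74694281   -0.45258507  -89.54039501]
wrist 298.9102014722721 298.9102014722721 317.1427877197786 200.4119579228516 [0.32103413 0.5979773  0.38395047] [ 1.65502328e+02 -9.52938934e-02 -1.12607573e+02]
```

View pics/scene0.png

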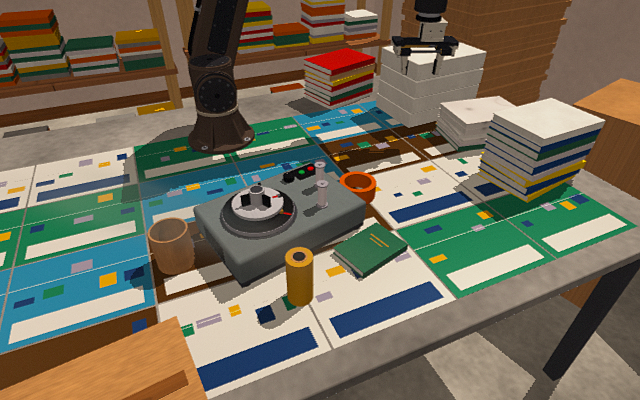

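View pics/top0.png

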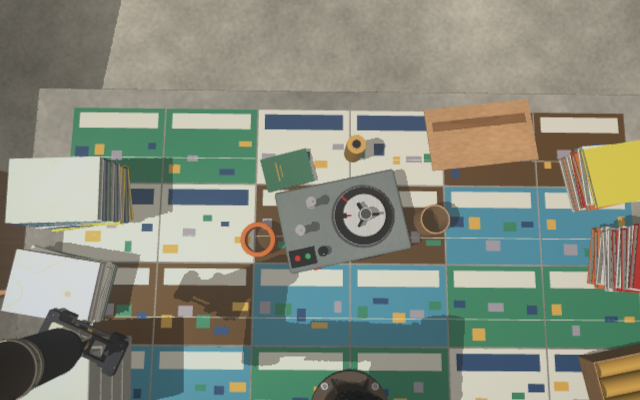

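View pics/wrist0.png

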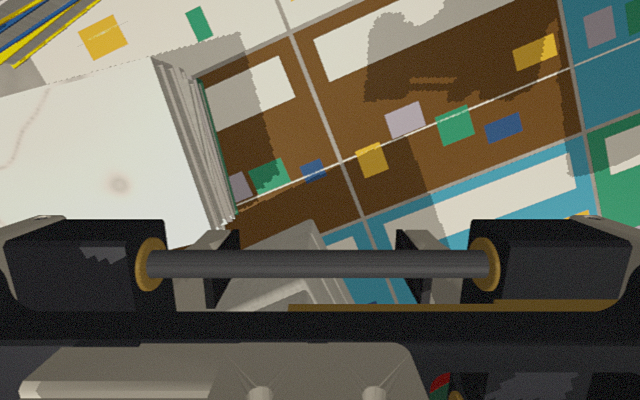

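The top view shows the adapter near pixel (365,213) and the arm at lower left, over the stacks. I'll enlarge that area and measure it.

```bash
cat >> h.py <<'E'
from scipy.spatial.transform import Rotation as R
def ray(s,uv):
    uv=np.atleast_2d(np.float64(uv)); d=np.c_[(uv[:,0]-s['cx'])/s['fx'],(uv[:,1]-s['cy'])/s['fy'],np.ones(len(uv))]
    return d@R.from_euler('xyz',s['attitude'],degrees=True).as_matrix().T
def onz(s,uv,z):
    d=ray(s,uv);e=np.array(s['eye']);return e+d*((z-e[2])/d[:,2])[:,None]
def proj(s,P):
    c=(np.atleast_2d(P)-s['eye'])@R.from_euler('xyz',s['attitude'],degrees=True).as_matrix()
    return np.c_[s['fx']*c[:,0]/c[:,2]+s['cx'],s['fy']*c[:,1]/c[:,2]+s['cy']]
def reds(s,box=None):
    h=cv2.cvtColor(s['color'],cv2.COLOR_RGB2HSV)
    m=((h[...,0]<7)|(h[...,0]>172))&(h[...,1]>150)&(h[...,2]>70)
    n,l,st,c=cv2.connectedComponentsWithStats(m.astype(np.uint8))
    return [(st[i,4],c[i].round(2),st[i,:4]) for i in range(1,n) if st[i,4]>=4]
E
python3 - <<'E'
from h import *
s=np.load('top0.npy',allow_pickle=True).item()
cv2.imwrite('pics/topz.png',cv2.resize(s['color'][160:280,260:460,::-1],None,fx=4,fy=4,interpolation=cv2.INTER_CUBIC))
s2=np.load('scene0.npy',allow_pickle=True).item()
cv2.imwrite('pics/scenez.png',cv2.resize(s2['color'][150:280,190:390,::-1],None,fx=4,fy=4,interpolation=cv2.INTER_CUBIC))
for r in reds(s): print('t',r)
for r in reds(s2): print('s',r)
E
```

```text
t (np.int32(14), array([573.29, 152.93]), array([571, 152,   6,   4], dtype=int32))
t (np.int32(31), array([582.29, 198.65]), array([580, 188,   6,  19], dtype=int32))
t (np.int32(10), array([343.7, 198.5]), array([342, 197,   5,   4], dtype=int32))
t (np.int32(6), array([634.17, 226.5 ]), array([634, 224,   2,   6], dtype=int32))
t (np.int32(262), array([637.17, 262.74]), array([633, 224,   7,  65], dtype=int32))
t (np.int32(7), array([621., 232.]), array([621, 229,   1,   7], dtype=int32))
t (np.int32(6), array([626.83, 230.67]), array([626, 229,   2,   5], dtype=int32))
t (np.int32(8), array([612. , 234.5]), array([612, 231,   1,   8], dtype=int32))
t (np.int32(23), array([616.22, 237.3 ]), array([616, 230,   2,  18], dtype=int32))
t (np.int32(4), array([633. , 238.5]), array([633, 237,   1,   4], dtype=int32))
t (np.int32(6), array([632. , 249.5]), array([632, 247,   1,   6], dtype=int32))
t (np.int32(4), array([631.5, 255.5]), array([631, 254,   2,   4], dtype=int32))
t (np.int32(23), array([297.17, 258.  ]), array([295, 256,   5,   5], dtype=int32))
t (np.int32(4), array([631. 
[... 1003 characters left out ...]
rray([ 0, 65,  8,  5], dtype=int32))
s (np.int32(204), array([351.57,  82.3 ]), array([328,  73,  45,  19], dtype=int32))
s (np.int32(6), array([307.5,  81. ]), array([305,  80,   6,   3], dtype=int32))
s (np.int32(8), array([315.5,  84.5]), array([312,  83,   8,   4], dtype=int32))
s (np.int32(6), array([323.5,  88. ]), array([321,  87,   6,   3], dtype=int32))
s (np.int32(182), array([346.42,  96.7 ]), array([304,  88,  69,  18], dtype=int32))
s (np.int32(24), array([310.12, 167.96]), array([307, 166,   7,   5], dtype=int32))
s (np.int32(9), array([274.44, 196.22]), array([272, 195,   6,   3], dtype=int32))
s (np.int32(18), array([286.94, 213.11]), array([283, 212,   9,   3], dtype=int32))
```

View pics/topz.png

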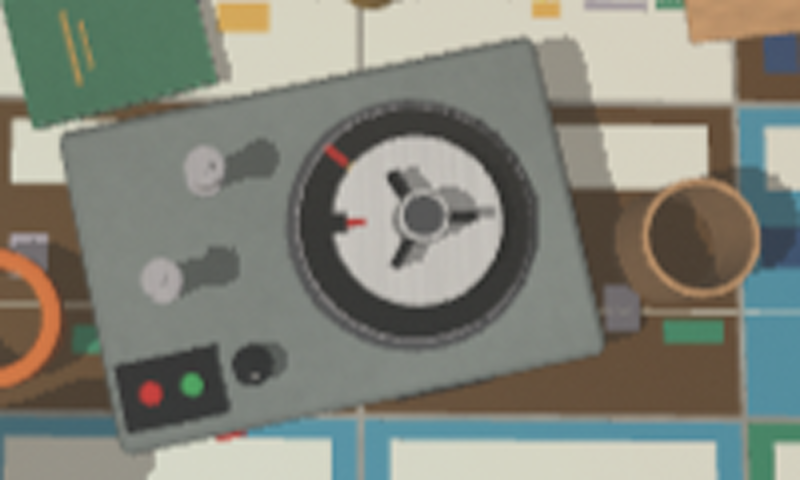

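View pics/scenez.png

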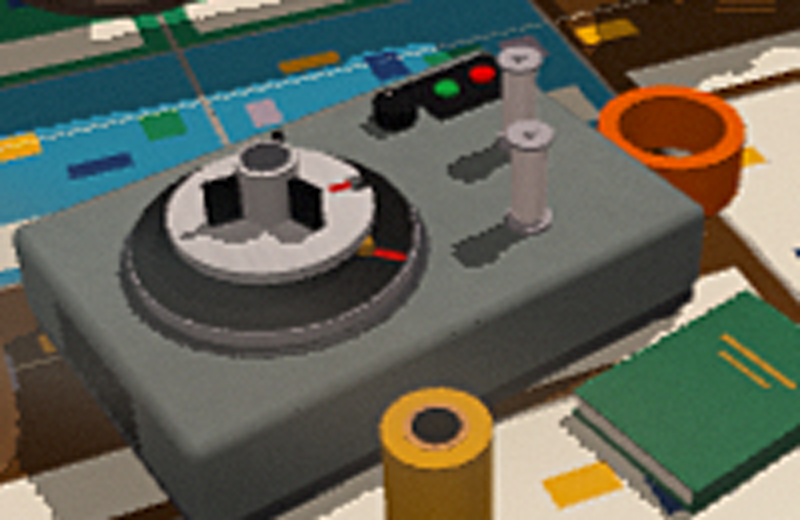

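Zoomed top view: boss at (424,214), notch at (342,222), red mark at (356,222) and pin stripe at (337,157). The notch is roughly 40° off the pin. Next I'll convert these to world coordinates.

```bash
python3 - <<'E'
from h import *
s=np.load('top0.npy',allow_pickle=True).item();s2=np.load('scene0.npy',allow_pickle=True).item()
z=lambda p:(np.array(p)-1.5)/4+np.array([260,160])
zs=lambda p:(np.array(p)-1.5)/4+np.array([190,150])
# dark boss cap centroid & light flange contour
g=cv2.resize(s['color'][160:280,260:460],None,fx=4,fy=4,interpolation=cv2.INTER_CUBIC)
h=cv2.cvtColor(g,cv2.COLOR_RGB2HSV)
m=((h[...,1]<50)&(h[...,2]>140)).astype(np.uint8)
m[:,:300]=0;m[:120]=0;m[320:]=0;m[:,520:]=0
m=cv2.morphologyEx(m,cv2.MORPH_OPEN,np.ones((5,5)))
cs,_=cv2.findContours(m,cv2.RETR_EXTERNAL,cv2.CHAIN_APPROX_NONE)
c=max(cs,key=cv2.contourArea);el=cv2.fitEllipse(cv2.convexHull(c));print('flange el',el)
F=onz(s,z(el[0]),.119)[0];print('flange axis',F)
print('flange radius px->m', el[1][0]/2/4/s['fx']*(1.289-.119))
d=(h[...,2]<100).astype(np.uint8); 
print('boss top',onz(s,z((424,214)),.155)[0])
print('boss scene',onz(s2,zs((267,156)),.155)[0])
stripe=onz(s,z((337,157)),.1)[0];notch=onz(s,z((343,222)),.119)[0];mark=onz(s,z((356,222)),.119)[0]
st2=onz(s2,zs((388,255)),.1)[0];mk2=onz(s2,zs((341,187)),.119)[0]
for c0 in (F,onz(s,z((424,214)),.155)[0],onz(s2,zs((267,156)),.155)[0]):
  for n,p in dict(stripe=stripe,notch=notch,mark=mark,st2=st2,mk2=mk2).items():
    v=p-c0;print(n,np.degrees(np.arctan2(v[1],v[0])).round(1),np.hypot(v[0],v[1]).round(4),end='; ')
  print()
print('ctrl panel dir: rollers', onz(s,z((207,170)),.15)[0],onz(s,z((163,281)),.15)[0])
for n,p,zz in (('core',(701,238),.1),('tape',(0,315),.048)): print(n,onz(s,z(p),zz)[0])
print('foil',onz(s,[[357,146]],.12)[0])
E
```

```text
flange el ((416.7603759765625, 220.40225219726562), (167.7602996826172, 170.46556091308594), 130.07118225097656)
flange axis [ 0.56910803 -0.03276046  0.119     ]
flange radius px->m 0.059050426883683844
boss top [ 0.57022355 -0.03336197  0.155     ]
boss scene [ 0.56785745 -0.03096498  0.155     ]
stripe 49.4 0.0725; notch 91.7 0.0522; mark 92.0 0.043; st2 50.1 0.0719; mk2 93.5 0.0447; 
stripe 50.4 0.0722; notch 92.9 0.0528; mark 93.4 0.0437; st2 51.1 0.0717; mk2 94.8 0.0454; 
stripe 47.7 0.0719; notch 90.4 0.0504; mark 90.4 0.0412; st2 48.4 0.0714; mk2 91.9 0.0429; 
ctrl panel dir: rollers [0.59988409 0.11570093 0.15      ] [0.52310489 0.14507556 0.15      ]
core [ 0.55996539 -0.23939194  0.1       ]
tape [0.50242676 0.26896667 0.048     ]
foil [ 0.76787615 -0.01423584  0.12      ]
```

```bash
cat >> h.py <<'E'
C=np.array([.5692,-.0325])
def Rt(jaw): # tool x down, tool y at world angle jaw (deg)
    a=np.radians(jaw);y=np.array([np.cos(a),np.sin(a),0]);x=np.array([0,0,-1.])
    return R.from_matrix(np.c_[x,y,np.cross(x,y)])
def cur():
    o=get_obs();return np.array(o['tool_pos']),R.from_euler('xyz',o['orientation'],degrees=True),o
def rel(p,jaw):
    P,r,o=cur();q=Rt(jaw)
    return np.r_[r.inv().apply(np.array(p)-P)*1e3,(r.inv()*q).as_rotvec(degrees=True)].round(1)
def fing(a,off,r=.043): # rib angle a, tangential ccw offset off
    u=np.array([np.cos(np.radians(a)),np.sin(np.radians(a))]);t=np.array([-u[1],u[0]])
    return C+r*u+off*t
E
python3 - <<'E'
from h import *
P,r,o=cur();m=r.as_matrix();print(m.round(3));j=np.degrees(np.arctan2(m[1,1],m[0,1]));print(j)
for a in (32.3,152.3,272.3):
  p=fing(a,.0225);print(a,p)
  for k in (a-360,a-180,a): print(k,(k-j+180)%360-180,rel([*p,.30],k))
E
```

```text
[[-0.    -0.384 -0.923]
 [-0.001 -0.923  0.384]
 [-1.     0.001 -0.   ]]
-112.56599948283997
32.3 [0.59352333 0.00949554]
-327.7 144.86599948283998 [-7.350e+01  4.382e+02 -5.445e+02 -1.449e+02  1.000e-01 -0.000e+00]
-147.7 -35.13400051716002 [-7.350e+01  4.382e+02 -5.445e+02  3.510e+01 -0.000e+00 -1.000e-01]
32.3 144.86599948283998 [-7.350e+01  4.382e+02 -5.445e+02 -1.449e+02  1.000e-01 -0.000e+00]
152.3 [ 0.52066913 -0.03243315]
-207.7 -95.13400051716002 [-7.340e+01  5.049e+02 -4.933e+02  9.510e+01 -1.000e-01 -0.000e+00]
-27.69999999999999 84.86599948283998 [-7.340e+01  5.049e+02 -4.933e+02 -8.490e+01  0.000e+00 -1.000e-01]
152.3 -95.13400051716002 [-7.340e+01  5.049e+02 -4.933e+02  9.510e+01 -1.000e-01 -0.000e+00]
272.3 [ 0.59340754 -0.07456239]
-87.69999999999999 24.86599948283998 [-7.340e+01  5.158e+02 -5.766e+02 -2.490e+01  0.000e+00 -1.000e-01]
92.30000000000001 -155.13400051716002 [-7.340e+01  5.158e+02 -5.766e+02  1.551e+02 -1.000e-01 -0.000e+00]
272.3 24.865999482839925 [-7.340e+01  5.158e+02 -5.766e+02 -2.490e+01  0.000e+00 -1.000e-01]
```

carry_out([
  [[-60,0,0,0,0,0],[-90,40,-45,4,0,0],[-90,77,-95,8,0,0],[-90,114,-142,12,0,0],[-90,151,-188,16,0,0],[-90,188,-234,20,0,0],[-90,225,-280,24,0,0],[-90,262,-326,28,0,0],[-90,299,-372,32,0,0],[-90,336,-418,35.1,0,0]],
], hand=1)

```text
clock: 1.4
tool_pos: [0.5166, 0.1509, 0.3166]
orientation: [-59.2, 90.0, 63.0]
force: [0.9, 0.9, 0.5]
opening: 0.0005
```

```bash
python3 - <<'E'
from h import *
print(cur()[0],cur()[2]['force'],cur()[2]['opening'],cur()[2]['joint_pos']);print(rel([*fing(32.3,.0225),.25],-147.7),rel([*fing(32.3,.0225),.16],-147.7))
E
```

```text
[0.51655871 0.15085212 0.31662732] [0.94833301 0.91540162 0.4766583 ] 0.000486259715939816 [ 3.71539622e+01  4.84654151e+00 -8.06055408e+00 -7.96731275e-03
 -7.70768838e+01 -4.91542873e+00]
[ 6.660e+01  1.030e+01 -1.606e+02 -1.000e-01  0.000e+00  0.000e+00] [ 1.566e+02  1.030e+01 -1.606e+02 -1.000e-01  0.000e+00  0.000e+00]
```

carry_out([
  [[30,4,-52,0,0,0],[60,7,-104,0,0,0],[90,10,-150,0,0,0],[117,10,-160,0,0,0],[117,10,-160,0,0,0],[117,10,-160,0,0,0]],
])

```text
clock: 2.15
tool_pos: [0.5936, 0.0126, 0.2006]
orientation: [-124.6, 89.9, -2.2]
force: [-0.4, -0.5, -0.2]
opening: 0.0005
```

```bash
python3 - <<'E'
from h import *
for n in ('wrist','scene'):
  s=snapshot(n);save(s,n+'1');np.save(n+'1.npy',s,allow_pickle=True)
P,r,o=cur();print(P,o['force'],s['eye'])
cv2.imwrite('pics/scene1z.png',cv2.resize(s['color'][110:260,160:360,::-1],None,fx=4,fy=4,interpolation=cv2.INTER_CUBIC))
print(rel([*fing(32.3,.0225),.125],-147.7))
E
```

```text
[0.59376192 0.01303325 0.20124714] [ 0.5387408  -0.20259133 -0.06919104] [ 1.29508196 -0.20805907  0.68417523]
[76.2  2.3 -2.8  0.1 -0.   0.1]
```

View pics/wrist1.png

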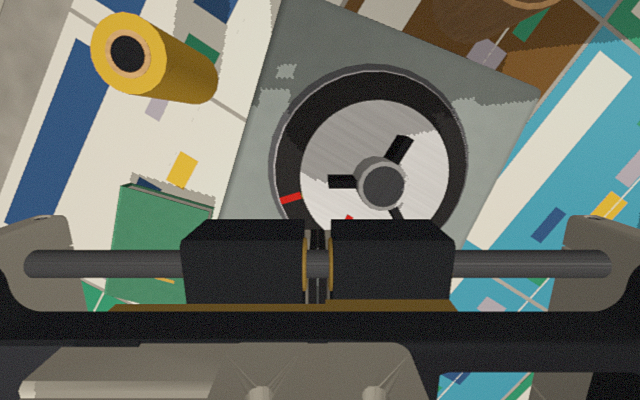

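View pics/scene1z.png

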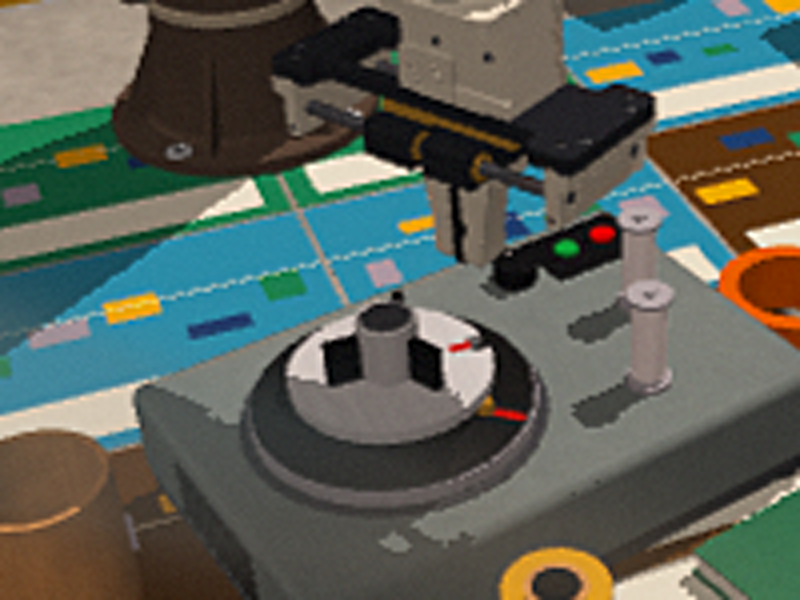

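The wrist view shows the boss at (381,186), the rib to push at (343,181), the stripe at (291,198) and the closed fingers behind it. I'll cross-check the axis from here.

```bash
python3 - <<'E'
from h import *
s=np.load('wrist1.npy',allow_pickle=True).item()
b=onz(s,[381,186],.155)[0];st=onz(s,[291,198],.1)[0];rib=onz(s,[330,181],.147)[0];rib3=onz(s,[407,140],.147)[0]
print(b)
for p in (st,rib,rib3):
  for c in (b[:2],C): v=p[:2]-c;print(np.degrees(np.arctan2(v[1],v[0])).round(1),np.hypot(*v).round(4))
E
```

```text
[ 0.56949833 -0.03148168  0.155     ]
50.6 0.0714
50.9 0.0723
29.1 0.0352
30.2 0.036
-87.9 0.0359
-87.4 0.0349
```

carry_out([
  [[25,2,-3,0,0,0],[50,2,-3,0,0,0],[65,2,-3,0,0,0],[72,2,-3,0,0,0],[72,2,-3,0,0,0],[72,2,-3,0,0,0]],
])

```text
clock: 3.0
tool_pos: [0.5938, 0.0087, 0.1285]
orientation: [-112.3, 89.9, 10.0]
force: [0.3, -0.5, -0.4]
opening: 0.0006
```

```bash
python3 - <<'E'
from h import *
for n in ('wrist','scene'):
  s=snapshot(n);save(s,n+'2');np.save(n+'2.npy',s,allow_pickle=True)
cv2.imwrite('pics/scene2z.png',cv2.resize(s['color'][110:260,160:360,::-1],None,fx=4,fy=4,interpolation=cv2.INTER_CUBIC))
P,r,o=cur();print(P,o['force'])
a0=32.3
print(rel([*fing(a0,.0125),.128],a0-180))
for d in (5,10,15,20,25,30,35,40,42):
  print(d,rel([*fing(a0-d,.0125),.128],a0-d-180))
E
```

```text
[0.59360332 0.00860675 0.12833044] [ 0.96665825 -0.49441517  0.49062713]
[ 0.3 -0.4 -9.2  0.  -0.   0.1]
5 [  0.3  -1.3 -13.    5.   -0.    0.1]
10 [  0.3  -1.9 -16.9  10.   -0.    0.1]
15 [  0.3  -2.2 -20.8  15.   -0.    0.1]
20 [  0.3  -2.1 -24.7  20.   -0.    0.1]
25 [  0.3  -1.6 -28.6  25.   -0.    0.1]
30 [  0.3  -0.9 -32.4  30.   -0.    0.1]
35 [  0.3   0.2 -36.1  35.   -0.    0.1]
40 [  0.3   1.6 -39.8  40.    0.    0.1]
42 [  0.3   2.3 -41.2  42.    0.    0.1]
```

View pics/scene2z.png

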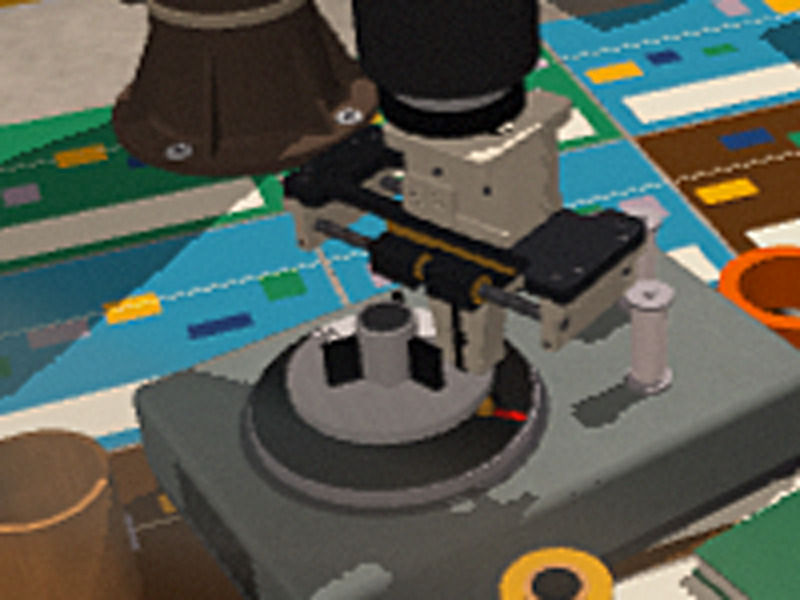

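The fingertips are down beside the rib at about (430,360) and the forces are nil. I'll push most of the way first.

carry_out([
  [[0,-0.4,-5,0,0,0],[0,-0.4,-9,0,0,0],[0,-1.3,-13,5,0,0],[0,-1.9,-17,10,0,0],[0,-2.2,-20.8,15,0,0],[0,-2.1,-24.7,20,0,0],[0,-1.6,-28.6,25,0,0],[0,-0.9,-32.4,30,0,0],[0,0.2,-36.1,35,0,0],[0,0.2,-36.1,35,0,0]],
])

```text
clock: 4.35
tool_pos: [0.6126, -0.0224, 0.1277]
orientation: [-70.4, 90.0, 17.0]
force: [1.3, 1.2, -0.6]
opening: 0.0007
```

```bash
python3 - <<'E'
from h import *
im=[]
for n in ('wrist','top','scene'):
  s=snapshot(n);save(s,n+'3');np.save(n+'3.npy',s,allow_pickle=True)
  sl=dict(wrist=np.s_[20:270,180:580],top=np.s_[165:265,300:460],scene=np.s_[140:240,200:360])[n]
  f=dict(wrist=1.6,top=4,scene=4)[n]
  im.append(cv2.resize(s['color'][sl][...,::-1],(400,250),interpolation=cv2.INTER_CUBIC))
cv2.imwrite('pics/m3.png',np.vstack([np.hstack(im[:2]),np.hstack([im[2],im[2]*0])]))
P,r,o=cur();print(P,o['force'])
E
```

```text
[ 0.61235981 -0.02220923  0.12752171] [1.13110798 1.1276216  0.59139756]
```

View pics/m3.png

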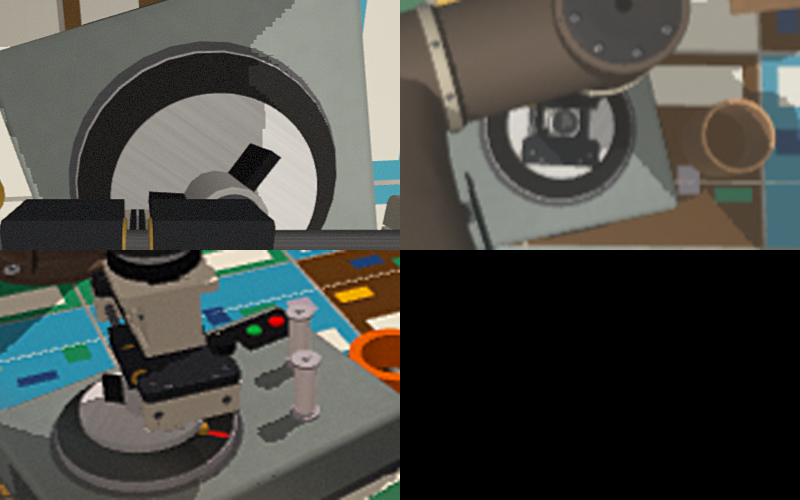

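The wrist view shows the trailing rib with its top running from about (425,205) to (448,172). I'll measure its angle.

```bash
python3 - <<'E'
from h import *
s=np.load('wrist3.npy',allow_pickle=True).item()
cv2.imwrite('pics/w3z.png',cv2.resize(s['color'][150:240,340:480,::-1],None,fx=5,fy=5,interpolation=cv2.INTER_CUBIC))
E
```

```text
(no output)
```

View pics/w3z.png

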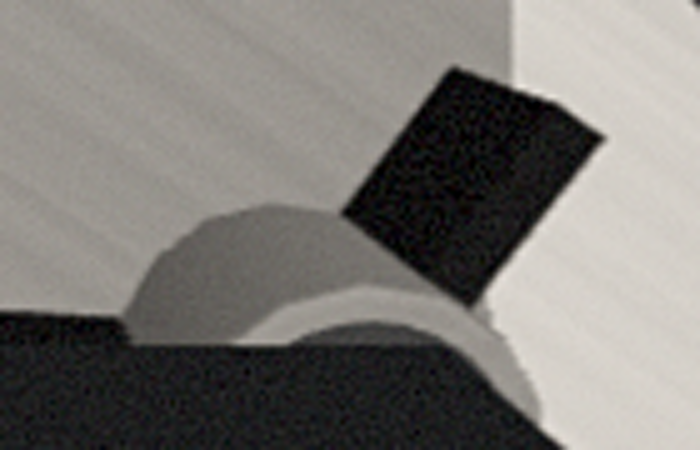

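```bash
python3 - <<'E'
from h import *
s=np.load('wrist3.npy',allow_pickle=True).item()
z=lambda p:(np.array(p)-2)/5+np.array([340,150])
a,b,c=[onz(s,z(p),.147)[0] for p in ((475,305),(604,138),(555,100))]
v=(b-a)[:2];print(np.degrees(np.arctan2(v[1],v[0]))%360, np.hypot(*v)); print(np.linalg.norm(b-c))
m=(b+c)[:2]/2-C;print(np.degrees(np.arctan2(m[1],m[0]))%360,np.hypot(*m))
E
```

```text
234.5514936249529 0.019473919796666392
0.006172564047644053
232.61879124106036 0.038174384163352615
```

The notch is at about 53.5° against about 50° for the pin, so I'll add a push of about 3.5° and then look again.

```bash
python3 - <<'E'
from h import *
P,r,o=cur();m=r.as_matrix();print(np.degrees(np.arctan2(m[1,1],m[0,1])))
for d in (2,3.5):
  q=R.from_euler('z',-d,degrees=True).apply(P-np.r_[C,0])+np.r_[C,0]
  print(d,(r.inv().apply(q-P)*1e3).round(2))
E
```

```text
177.43135690990022
2 [ 0.  -0.4 -1.5]
3.5 [ 0.   -0.67 -2.63]
```

carry_out([
  [[0,-0.4,-1.5,2,0,0],[0,-0.7,-2.6,3.5,0,0],[0,-0.7,-2.6,3.5,0,0],[0,-0.7,-2.6,3.5,0,0]],
])

```text
clock: 5.0
tool_pos: [0.6129, -0.0247, 0.1275]
orientation: [-38.2, 90.0, 45.6]
force: [0.2, 2.1, -0.7]
opening: 0.0002
```

```bash
python3 - <<'E'
from h import *
s=snapshot('wrist');np.save('wrist4.npy',s,allow_pickle=True)
cv2.imwrite('pics/w4z.png',cv2.resize(s['color'][150:240,340:480,::-1],None,fx=5,fy=5,interpolation=cv2.INTER_CUBIC))
print(cur()[0],cur()[2]['force'])
E
```

```text
[ 0.61289758 -0.024686    0.12755531] [ 1.58958618  1.68710521 -0.79259405]
```

View pics/w4z.png

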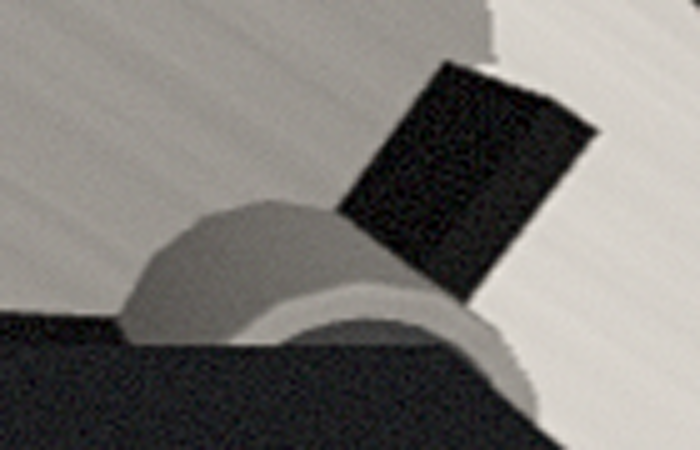

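carry_out([
  [[0,0,8,0,0,0],[0,0,15,0,0,0],[-40,0,25,0,0,0],[-90,0,50,0,0,0],[-130,10,80,0,0,0],[-130,30,80,0,0,0],[-130,30,80,0,0,0],[-130,30,80,0,0,0]],
])

```text
clock: 6.05
tool_pos: [0.5916, 0.0581, 0.2574]
orientation: [142.4, 90.0, -133.7]
force: [-0.4, -1.1, 0.1]
opening: 0.0006
```

```bash
python3 - <<'E'
from h import *
for n in ('scene','wrist'):
  s=snapshot(n);save(s,n+'5');np.save(n+'5.npy',s,allow_pickle=True)
print(cur()[0],cur()[2]['force'])
E
```

```text
[0.59181248 0.0578054  0.256996  ] [-0.1068115  -0.24964888  0.38879451]
```

View pics/wrist5.png

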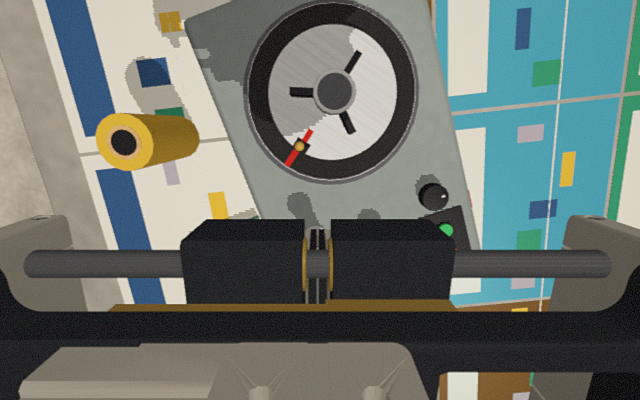

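The brass pin shows at (299,146) inside the notch, with the red mark and stripe in line. I'll quantify the fit.

```bash
python3 - <<'E'
from h import *
s=np.load('wrist5.npy',allow_pickle=True).item()
cv2.imwrite('pics/w5z.png',cv2.resize(s['color'][60:180,270:390,::-1],None,fx=5,fy=5,interpolation=cv2.INTER_CUBIC))
b=onz(s,[334.5,91.5],.155)[0];print('boss',b)
for n,x,z in (('mark',[308,134],.119),('pin',[299.5,146],.11),('stripe',[291,158],.1)):
  for c in (C,b[:2]):
    v=onz(s,x,z)[0][:2]-c;print(n,np.degrees(np.arctan2(v[1],v[0])).round(1),np.hypot(*v).round(4))
E
```

```text
boss [ 0.56771805 -0.03174135  0.155     ]
mark 52.9 0.0419
mark 50.7 0.0422
pin 51.4 0.0569
pin 49.8 0.0572
stripe 50.6 0.0732
stripe 49.3 0.0735
```

View pics/w5z.png

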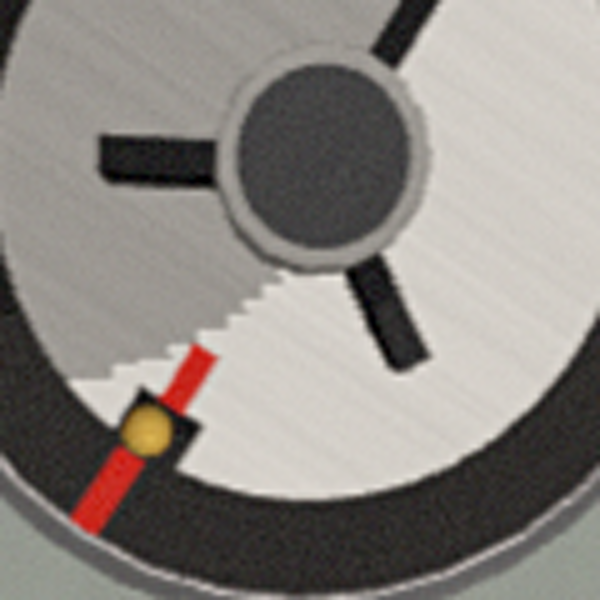

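The notch is within about 1–2 mm of the pin, which is inside the guide's capture range. I'll move over the boss to press.

```bash
python3 - <<'E'
from h import *
P,r,o=cur();q=np.array([.569,-.032,.16])
print((r.inv().apply(q-P)*1e3).round(1))
E
```

```text
[ 97.1  12.9 -91.7]
```

carry_out([
  [[0,6,-45,0,0,0],[0,13,-92,0,0,0],[40,13,-92,0,0,0],[80,13,-92,0,0,0],[94,13,-92,0,0,0],[97,13,-92,0,0,0],[97,13,-92,0,0,0]],
])

```text
clock: 7.02
tool_pos: [0.5697, -0.0319, 0.1616]
orientation: [-87.1, 89.9, -3.3]
force: [-1.0, -0.6, 0.4]
opening: 0.0002
```

carry_out([
  [[1,0,0,0,0,0],[2,0,0,0,0,0],[3,0,0,0,0,0],[4,0,0,0,0,0],[5,0,0,0,0,0],[6,0,0,0,0,0],[7,0,0,0,0,0],[7,0,0,0,0,0]],
])

```text
clock: 8.02
tool_pos: [0.5688, -0.0321, 0.1537]
orientation: [-91.4, 90.0, -7.6]
force: [-2.2, 1.0, 4.9]
opening: 0.0002
```

The fingers are in contact at about 5 N. I'll keep pressing in 1 mm steps.

carry_out([
  [[1,0,0,0,0,0],[2,0,0,0,0,0],[3,0,0,0,0,0],[4,0,0,0,0,0],[5,0,0,0,0,0],[5,0,0,0,0,0]],
])

```text
clock: 8.78
tool_pos: [0.5688, -0.032, 0.1484]
orientation: [106.0, 90.0, -170.2]
force: [-1.8, -0.2, 2.9]
opening: 0.0005
```

It's past the 2 mm pin stop, so the pin is in the notch.

carry_out([
  [[1,0,0,0,0,0],[2,0,0,0,0,0],[3,0,0,0,0,0],[4,0,0,0,0,0],[4,0,0,0,0,0]],
])

```text
clock: 9.4
tool_pos: [0.5688, -0.032, 0.1444]
orientation: [76.9, 90.0, 160.7]
force: [-1.1, -0.5, 3.1]
opening: 0.0004
```

carry_out([
  [[0.5,0,0,0,0,0],[1,0,0,0,0,0],[1.5,0,0,0,0,0],[1.5,0,0,0,0,0]],
])

```text
clock: 9.9
tool_pos: [0.5689, -0.0321, 0.1442]
orientation: [-95.9, 90.0, -12.1]
force: [-5.6, 1.7, 12.8]
opening: 0.0002
```

The force rose to 13 N with no further motion at z = 0.144, so the adapter has bottomed out at home height. I'll lift off and check.

carry_out([
  [[-3,0,0,0,0,0],[-15,0,0,0,0,0],[-60,-5,30,0,0,0],[-110,-13,80,0,0,0],[-114,-13,92,0,0,0],[-114,-13,92,0,0,0],[-114,-13,92,0,0,0]],
])

```text
clock: 10.78
tool_pos: [0.5908, 0.0575, 0.2559]
orientation: [110.4, 89.9, -165.7]
force: [-0.6, -0.4, -0.2]
opening: 0.0003
```

```bash
python3 - <<'E'
from h import *
for n in ('scene','wrist'):
  s=snapshot(n);save(s,n+'6');np.save(n+'6.npy',s,allow_pickle=True)
  if n=='scene': a=cv2.resize(s['color'][140:240,200:350,::-1],(600,400),interpolation=cv2.INTER_CUBIC)
cv2.imwrite('pics/w6z.png',cv2.resize(s['color'][0:200,190:490,::-1],None,fx=2.5,fy=2.5,interpolation=cv2.INTER_CUBIC))
cv2.imwrite('pics/s6z.png',a)
print(cur()[0],cur()[2]['force'])
E
```

```text
[0.59095034 0.05715066 0.25597869] [ 0.7209924  -0.71675446 -0.05987413]
```

View pics/w6z.png

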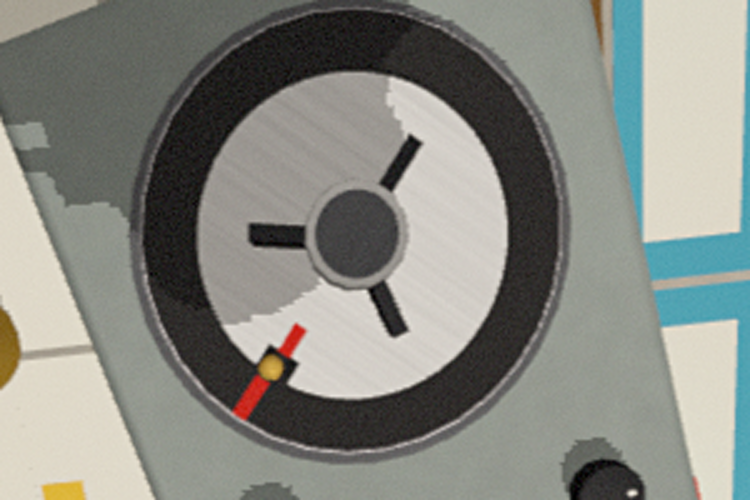

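View pics/s6z.png

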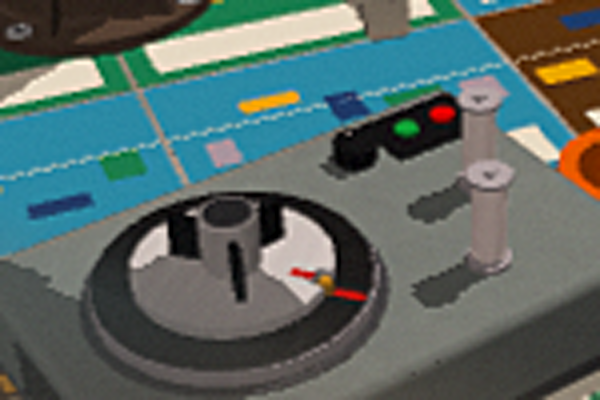

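View pics/scene6.png

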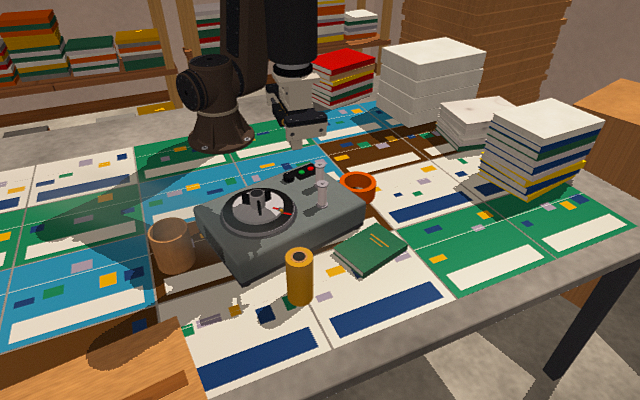

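The flange now lies flat on the platter with the pin in the notch (scene zoom 325,283). Core (172,247), foil roll (299,277), tape (357,186) and book (370,250) are where they were, and the arm is clear. Handing in.

```bash
python3 -c "
from plant import close_job
print(close_job())"
```

```text
the job is handed in; nothing more can be done
None
```

I turned the adapter about 42° clockwise by pushing one rib with the closed fingertips, then pressed it home on the boss. I handed the job in at about 11 s on the robot's clock; no verdict was reported.

- **Fully home:** The fingertips stopped at z = 0.144 m, the boss height given for home. The force there rose from about 3 N to 13 N with no further movement. That was the highest force reading I saw, well under the 40 N limit.
- **Pin in the notch:** The last wrist and scene pictures show the pin inside the notch and the flange flat on the platter. Before pressing, I measured the notch as 1–2 mm off the pin, inside the range where the pin's tip guides it in. I did not measure it again after pressing.
- **Bystanders:** The foil roll, core, tape and book look unmoved in the scene picture. I judged this by eye and did not measure it.
- **Disagreements:** My position estimates of the spindle axis from different views differed by about 2 mm, so the angles carry about 1–2° of uncertainty. No check failed.

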